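# Show three sides of a bottle to the label reader

## Task

Pick up the square white bottle with the red label and hold it upright just above the white ring of the label reader, clear of the plate. There turn it to show the reader's window three sides squarely, about a second each: first the side to the right of the label (as you look at the label), then the label, then the side to its left. Then stand the bottle in the yellow tray and let go; leave the blue-labelled bottle where it is.

Things in the scene. Friction and masses are not known exactly. Their poses are not given: they have to be found in the camera images.
- red_bottle_centre (a point): Mid-height centre of the loose red-labelled bottle: square, white, 64 x 65 x 137 mm, 0.3-0.5 kg, upright on the bench; z up its axis. Round white fixed cap, 46 mm wide, 48 to 68 mm above this point, can be gripped from above at any angle; shoulders widen just below it. Label on the -x face; the side to the left of the label (as you look at the label) is the +y face, to its right the -y face.
- reader_window (a point): Centre of the fixed reader's dark window, 70 mm above the bench; x (level) points into the head, z up. Grey head behind it: 84 mm wide, 52 deep, 106 tall. In front, on a 6 mm thick grey plate, is a flat white ring 92 mm wide, centred 84.5 mm along -x and 64 mm below. To be read: bottle axis within 20 mm of the ring's centre, underside 10 to 60 mm above the plate, wanted face square to the window.
- tray_floor (a point): Centre of the inner floor of the square yellow tray (fixed in the episode), 4 mm above the bench. Outside 130 x 130 mm, wall 4 mm thick and 16 mm high, open on top.
- blue_bottle_centre (a point): Mid-height centre (76 mm up) of a look-alike to leave alone: square white bottle, white cap, blue-headed label, 66 mm wide, 152 mm tall. Near it also stands an amber bottle with a grey cap (62 mm wide, 162 mm tall). Which of the three bottles stands where changes; their centres are at least 120 mm apart.

How it is judged:
By the outcome, as a careful person would: the job done as asked, in the order asked, and still so for the second after the job is handed in, with the robot touching nothing.
It also fails if it takes over 58 s, if anything falls off the work surface, if the arm or the gripper's body presses on something with over 40 N, if the wrist force passes 120 N, or if a joint passes its speed limit or range.

## Robot

A 6-joint arm with a two-finger parallel gripper is mounted at the origin on a cart in front of the work surface, level with it; the furniture and walls round the work are solid. World frame = base frame: x ahead of the robot, y to its left, z up, the work surface at z = 0. Lengths are in m, angles in rad, forces in N, time in s.
With the tool pointing down it reaches from about 0.25 to 0.725 m from the base axis. Payload 9.7 kg.
Tool frame: the origin (TCP) lies midway between the tips of the shut fingers; the grasp point (between the pads) lies 19 mm behind it (grasp_offset is the distance from the TCP to the grasp point, in m); x points along the fingers, y is the direction in which the jaws open and shut, and the axes are right-handed (so a half turn about x gives the same grasp; the last joint's range is limited). The gripper opens to 85 mm and grips with 20 to 120 N. Pads are 22 mm wide; open, the fingers measure 114 mm over their backs; the gripper's body (76 mm by 85 mm) begins 54 mm behind the grasp point. The pads swing forward as they close: fully open they stand 13 mm farther back than shut.
Start: joints at [-1.232, 0.087, 0.176, 1.66, 0, 1.571], TCP at [0.183, -0.519, 0.231] pointing down, gripper open.
Joint ranges: [-3.13, 3.13], [-0.85, 1.81], [-1.15, 1.24], [-2.2, 2.28], [-1.44, 1.52], [-3.14, 3.14]. Speed limits (rad/s): [2.22, 2.22, 2.57, 3.14, 3.14, 3.14].

## Interface

Orientations are given as a 3x3 rotation matrix whose columns are the frame's x, y, z axes.
In Python, from workcell import get_obs, read_camera, finish_job, grasp_offset gives the robot as it stands. The module is installed in compiled form; this text tells all that it offers.
- The arm moves only by the tool play_rows, never from a script. Its argument "motion" is a list of rows, each a list of 3 entries, a list of its own where there are three numbers: the opening, from -1 (shut) to 1 (fully open), then the shift along the tool's x, y, z in m, then the turn about the tool's x in rad. A call has 1 to 5 rows; each row shifts and turns the pose as measured when the row begins, along the tool's axes as they then stand; what a row does not reach is not made up. A row lasts 1/10 s, in which the tool goes at most 50 mm and 8.59 degrees, less where a joint would pass 70% of its speed; a pose out of reach is approached as far as the arm can. A call with a gripper value outside its range is refused whole. The fingers move at their own pace and stop on an object; "newtons" is the grip in N (left out, the last holds). Time passes only in rows, so rows that do not move let the fingers close. It gives the time, the measured TCP pose, the force and the opening at its end, in the units of the state.
- get_obs(): the state, without advancing time (a new reading comes with each control period).
- read_camera(name): name is "scene" or "side" or "wrist"; returns a dict with "pixels" (400x640x3 uint8, red, green, blue), "depth" (400x640 float32, m along the optical axis (not along the pixel's ray), 0 where there is no reading), "mtx" (3x3 intrinsics, pixels), "rvec" (rotation vector, rad) and "tvec" (3), from world to camera coordinates, as OpenCV has them. Camera axes: x right, y down, z forward; pixel columns grow to the right and rows downward; lengths in m; the calibration is good to about 2 mm. A picture is of the moment at which its call begins.
- finish_job(): hands the job in, once; it reports no verdict.
The state is a dict: "clock": time; "joint_positions": joint angles; "dq": joint speeds; "effort": joint torques, N m; "tcp_pos": TCP position; "ee_rot": TCP orientation; "wrist_force": force on the tool from outside, world axes, zero at the start; "torque": the same for the moment, N m; "opening": opening from 0.0 (shut) to 1.0 (fully open).
Only numpy, scipy, OpenCV 4.12 (cv2) and the standard library are available. Lean on these libraries where they do the work, as an engineer would, in place of code of your own. Each camera call takes 0.05 s, during which the arm holds its last target. There are 200 camera calls.

## Working session

There is one attempt and no reset: what is moved stays moved. The work goes in short steps, Python scripts to look and compute and a tool call to move; the robot and the scene stay as the last step left them, time stands still between calls to the robot, and variables do not carry over. Pictures are saved under pics/ and viewed, about 8 in all and at most 12, crops included, and the job is handed in when it is done.

Besides the shell and the picture viewer there is one more tool, called after ">>>" by a JSON object that holds its "api" and its "payload". play_rows: Moves the arm, as the interface text tells. Its arguments: {"type":"object","properties":{"motion":{"type":"array"},"newtons":{"type":"number"}},"required":["motion"]}

```bash
mkdir -p pics; cat > h.py <<'E'
import numpy as np, cv2
from workcell import get_obs, read_camera, finish_job, grasp_offset
def cam(n):
    c=read_camera(n); R=cv2.Rodrigues(np.array(c["rvec"],float))[0]; t=np.array(c["tvec"],float).ravel()
    K=np.array(c["mtx"]); d=c["depth"]; v,u=np.mgrid[:400,:640]
    P=np.stack([(u-K[0,2])*d/K[0,0],(v-K[1,2])*d/K[1,1],d],-1)
    W=(P-t)@R   # R^T (P-t)
    W[d==0]=np.nan
    return c["pixels"],W,(K,R,t)
def save(img,name): cv2.imwrite("pics/"+name,img[:,:,::-1])
E
python3 - <<'E'
from h import *
o=get_obs(); print({k:np.round(v,3) for k,v in o.items()}, grasp_offset)
ims=[]
for n in ("scene","side"):
    p,W,_=cam(n); np.savez(n+".npz",p=p,W=W,K=_[0],R=_[1],t=_[2]); save(p,n+"0.png"); print(n,-_[1].T@_[2])
E
```

```text
{'clock': np.float64(0.0), 'joint_positions': array([-1.232,  0.087,  0.175,  1.66 ,  0.   ,  1.571]), 'dq': array([ 0.   , -0.   ,  0.   ,  0.002, -0.001,  0.001]), 'effort': array([ 1.0000e-03, -5.2040e+01,  4.6479e+01,  1.7000e-02,  0.0000e+00,
        0.0000e+00]), 'tcp_pos': array([ 0.183, -0.519,  0.231]), 'ee_rot': array([[-0.   ,  0.332, -0.943],
       [ 0.001, -0.943, -0.332],
       [-1.   , -0.001, -0.   ]]), 'wrist_force': array([-0.522,  0.707,  0.473]), 'torque': array([-0.034, -0.   ,  0.008]), 'opening': np.float64(1.002)} 0.0187
scene [-0.55648034  0.83993     0.69918705]
side [-0.05958268  0.8907928   0.52667561]
```

View pics/scene0.png

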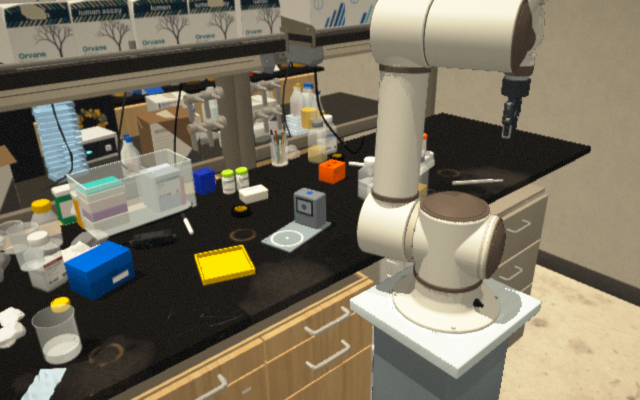

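View pics/side0.png

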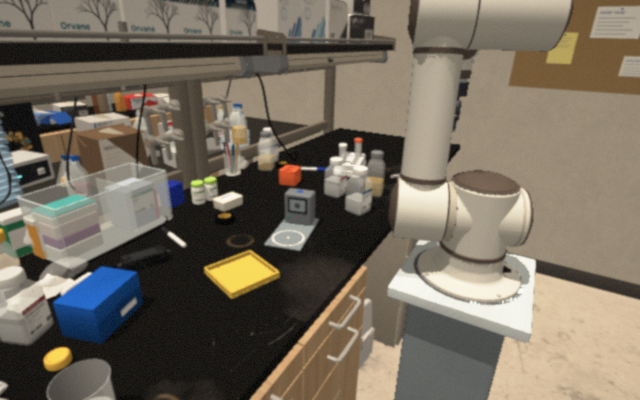

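The scene picture shows the yellow tray at (225,264), the reader at (310,210), and the bottles partly hidden behind the arm. In the side picture there are white bottles at (336,180) and (358,195), and the amber one at (376,172).

```bash
python3 - <<'E'
from h import *
for n in ("scene","side"):
    f=np.load(n+".npz"); p=f["p"].astype(int); W=f["W"]
    r,g,b=p[...,0],p[...,1],p[...,2]
    m=(r>150)&(g>120)&(b<90)&(abs(W[...,2]-.008)<.02)&(W[...,0]>.1)&(W[...,0]<.8)&(abs(W[...,1])<.6)
    m=cv2.morphologyEx(m.astype(np.uint8),cv2.MORPH_OPEN,np.ones((3,3)))>0
    nn,l,s,_=cv2.connectedComponentsWithStats(m.astype(np.uint8)); k=1+s[1:,4].argmax(); q=W[l==k]
    print(n,"tray",cv2.minAreaRect(q[:,:2].astype(np.float32)),len(q),np.percentile(q[:,2],[1,50,99]))
# side: bottles, points with z>0.02
f=np.load("side.npz");W=f["W"];p=f["p"]
box=np.zeros((400,640),bool);box[130:225,310:400]=1
m=box&(W[...,2]>.03)&(W[...,2]<.2)&(W[...,0]<.9)
x,y=W[...,0][m],W[...,1][m]
H,xe,ye=np.histogram2d(x,y,bins=[np.arange(.1,.9,.02),np.arange(-.8,0,.02)])
for i in range(len(xe)-1):
    for j in range(len(ye)-1):
        if H[i,j]>12: 
            s=m&(abs(W[...,0]-xe[i]-.01)<.01)&(abs(W[...,1]-ye[j]-.01)<.01)
            print(np.round([xe[i],ye[j]],2),int(H[i,j]),W[...,2][s].max().round(3),p[s].mean(0).astype(int))
# head
for n in ("scene","side"):
    f=np.load(n+".npz");W=f["W"]
    bx=np.zeros((400,640),bool)
    if n=="side": bx[185:228,280:322]=1
    else: bx[180:232,288:332]=1
    s=bx&(W[...,2]>.02)&(W[...,2]<.12)
    q=W[s].astype(np.float32); print(n,"head",cv2.minAreaRect(q[:,:2]),np.percentile(q,[2,50,98],axis=0).round(3).tolist())
E
python3 - <<'E'
import sys; sys.path.insert(0,'.')
from h import *
import os; os.chdir('.')
p,W,_=cam("wrist"); np.savez("wrist.npz",p=p,W=W)
f=np.load("side.npz")["p"]
a=cv2.resize(f[120:270,200:420],(660,450),interpolation=cv2.INTER_CUBIC)
w=cv2.resize(p,(240,150))
save(a,"crop1.png"); save(p,"wrist0.png")
E
```

```text
scene tray ((0.4645839035511017, 0.2984117567539215), (0.13679933547973633, 0.13847878575325012), 71.48735809326172) 1599 [0.00153136 0.0058731  0.01823323]
side tray ((0.49176448583602905, 0.3419138193130493), (0.05211405083537102, 0.15656349062919617), 62.16908264160156) 297 [0.00259978 0.00886612 0.01704612]
[ 0.34 -0.36] 36 0.116 [120 107  84]
[ 0.34 -0.22] 36 0.121 [148 136 116]
[ 0.34 -0.2 ] 107 0.151 [152 142 125]
[ 0.34 -0.18] 101 0.122 [137 130 119]
[ 0.34 -0.16] 60 0.115 [145 140 129]
[ 0.36 -0.38] 25 0.163 [100  93  82]
[ 0.36 -0.36] 68 0.164 [118 112 102]
[ 0.36 -0.34] 143 0.15 [139 123  96]
[ 0.36 -0.2 ] 20 0.153 [203 197 186]
[ 0.36 -0.18] 96 0.153 [177 170 156]
[ 0.36 -0.16] 147 0.12 [153 147 136]
[ 0.38 -0.36] 42 0.163 [121 117 109]
[ 0.38 -0.34] 142 0.164 [133 122 102]
[ 0.38 -0.2 ] 14 0.153 [250 247 237]
[ 0.38 -0.18] 80 0.154 [176 168 155]
[ 0.38 -0.16] 108 0.117 [144 138 128]
[ 0.4  -0.36] 26 0.164 [98 94 87]
[ 0.4  -0.34] 53 0.161 [131 124 113]
[ 0.4  -0.18] 84 0.141 [126 121 112]
[ 0.4  -0.16] 27 0.104 [128 123 114]
[ 0.44 -0.04] 24 0.1 [70 68 67]
[ 0.46 -0.3 ] 
[... 199 characters left out ...]
8 205]
[ 0.5  -0.26] 137 0.137 [167 161 149]
[ 0.52 -0.5 ] 13 0.053 [221 213 199]
[ 0.52 -0.28] 20 0.139 [155 148 137]
[ 0.52 -0.26] 93 0.12 [137 132 124]
[ 0.54 -0.62] 25 0.132 [174 147 131]
[ 0.54 -0.5 ] 24 0.053 [201 192 178]
[ 0.54 -0.26] 15 0.1 [87 84 83]
[ 0.56 -0.62] 64 0.133 [169 142 126]
[ 0.56 -0.6 ] 42 0.131 [178 149 132]
[ 0.56 -0.5 ] 44 0.132 [187 179 166]
[ 0.58 -0.62] 22 0.132 [156 136 122]
[ 0.58 -0.5 ] 73 0.133 [175 168 155]Traceback (most recent call last):
  File "<stdin>", line 27, in <module>
cv2.error: OpenCV(4.12.0) /io/opencv/modules/imgproc/src/convhull.cpp:143: error: (-215:Assertion failed) total >= 0 && (depth == CV_32F || depth == CV_32S) in function 'convexHull'
```

View pics/wrist0.png

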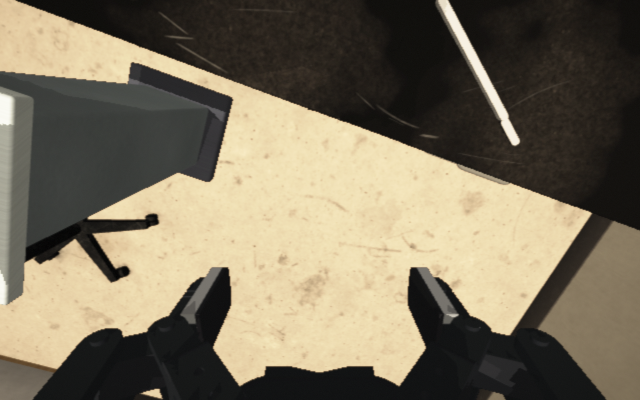

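The wrist camera sees the bench edge and the open fingers at (210,300) and (430,300). From the heights, red (0.139 m) stands near (0.50,-0.28), blue (0.153) near (0.37,-0.19) and amber (0.164) near (0.375,-0.355). Next I'll measure the reader and move over the red bottle.

```bash
python3 - <<'E'
from h import *
for n in ("scene","side"):
    f=np.load(n+".npz");W=f["W"].astype(np.float32);p=f["p"].astype(int)
    x,y,z=[np.nan_to_num(W[...,i],nan=9) for i in range(3)]
    near=(x>.25)&(x<.75)&(y>-.2)&(y<.25)
    s=near&(z>.02)&(z<.13); nn,l,st,c=cv2.connectedComponentsWithStats(s.astype(np.uint8))
    for k in range(1,nn):
        if st[k,4]>80:
            q=W[l==k]; print(n,st[k],cv2.minAreaRect(q[:,:2]),np.percentile(q[:,2],[2,50,98]).round(3))
    mn=p.min(-1); s=near&(z>0)&(z<.015)&(mn>120)&(p.max(-1)-mn<60)
    nn,l,st,c=cv2.connectedComponentsWithStats(s.astype(np.uint8))
    for k in range(1,nn):
        if st[k,4]>30:
            q=W[l==k]; print(n,"white",st[k],cv2.minAreaRect(q[:,:2]),q.mean(0).round(3))
E
```

```text
Traceback (most recent call last):
cv2.error: OpenCV(4.12.0) /io/opencv/modules/imgproc/src/convhull.cpp:143: error: (-215:Assertion failed) total >= 0 && (depth == CV_32F || depth == CV_32S) in function 'convexHull'
```

>>> {"api": "play_rows", "payload": {"motion": [[1,[-0.05,0,0],0],[1,[-0.05,0,0],0],[1,[-0.03,0,-0.03],0],[1,[0,-0.02,-0.045],0],[1,[0,-0.02,-0.045],0]]}}

```text
clock: 0.65
tcp_pos: [0.2815, -0.4407, 0.3585]
ee_rot: [[-0.005, 0.324, -0.946], [0.014, -0.946, -0.324], [-1.0, -0.015, 0.0]]
wrist_force: [0.7, -0.2, -0.6]
opening: 0.999
```

```bash
cat > m.py <<'E'
from h import *
def rect(q): return cv2.minAreaRect(np.ascontiguousarray(q[:,:2],dtype=np.float32))
E
python3 - <<'E'
from m import *
for n in ("scene","side"):
    f=np.load(n+".npz");W=f["W"].astype(np.float32);p=f["p"].astype(int)
    x,y,z=[np.nan_to_num(W[...,i],nan=9) for i in range(3)]
    near=(x>.25)&(x<.75)&(y>-.2)&(y<.25)
    s=near&(z>.02)&(z<.13); nn,l,st,c=cv2.connectedComponentsWithStats(s.astype(np.uint8))
    for k in range(1,nn):
        if st[k,4]>80:
            q=W[l==k]; print(n,st[k],np.round(np.hstack(rect(q)),3),np.percentile(q[:,2],[2,50,98]).round(3))
    mn=p.min(-1); s=near&(z>0)&(z<.015)&(mn>120)&(p.max(-1)-mn<60)
    nn,l,st,c=cv2.connectedComponentsWithStats(s.astype(np.uint8))
    for k in range(1,nn):
        if st[k,4]>30:
            q=W[l==k]; print(n,"white",st[k],np.round(np.hstack(rect(q)),3),q.mean(0).round(3))
E
```

```text
scene [244 188  24  11  96] [7.4100e-01 9.0000e-03 8.6000e-02 1.5000e-02 8.9179e+01] [0.021 0.029 0.036]
scene [ 293  188   33   38 1024] [ 4.9400e-01 -8.0000e-03  9.3000e-02  5.9000e-02  1.4569e+01] [0.022 0.073 0.107]
scene white [262 221  60  31 918] [ 0.471  0.078  0.105  0.151 14.737] [0.468 0.082 0.007]
side [345 175  26  37 785] [ 0.375 -0.167  0.08   0.044 17.756] [0.022 0.076 0.126]
side [284 188  31  35 936] [ 4.9600e-01 -7.0000e-03  8.6000e-02  5.7000e-02  1.4197e+01] [0.022 0.072 0.105]
side white [265 221  49  29 864] [ 0.474  0.075  0.102  0.153 14.459] [0.471 0.083 0.007]
```

>>> {"api": "play_rows", "payload": {"motion": [[1,[-0.03,-0.02,-0.045],0],[1,[0,-0.02,-0.045],0],[1,[0,-0.02,-0.03],0],[1,[0,0,0],0]]}}

```text
clock: 1.05
tcp_pos: [0.3753, -0.3439, 0.3847]
ee_rot: [[-0.006, 0.328, -0.945], [0.017, -0.945, -0.328], [-1.0, -0.018, -0.0]]
wrist_force: [-0.2, -0.8, -0.4]
opening: 1.002
```

```bash
python3 - <<'E'
from h import *
p,W,c=cam("wrist"); np.savez("wrist1.npz",p=p,W=W); save(p,"wrist1.png"); o=get_obs(); print(o["tcp_pos"].round(3),o["ee_rot"].round(3).tolist(),o["joint_positions"].round(3)); print(-c[1].T@c[2],c[1].round(2).tolist())
E
```

```text
[ 0.375 -0.345  0.384] [[-0.006, 0.327, -0.945], [0.017, -0.945, -0.327], [-1.0, -0.018, 0.0]] [-0.749  0.127  0.53   1.99   0.008  2.059]
[ 0.45443615 -0.31979933  0.52620024] [[0.33, -0.94, -0.02], [-0.89, -0.32, 0.32], [-0.31, -0.09, -0.95]]
```

View pics/wrist1.png

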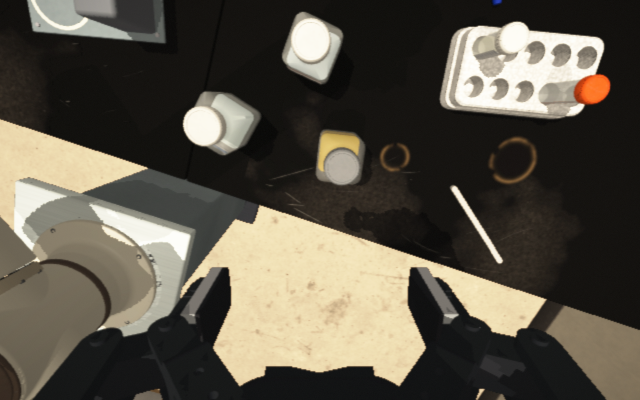

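The wrist picture shows the short white bottle at (312,40), the other white bottle at (205,125) and amber at (340,160). No label is visible, so I'll search for label colour around the bottles.

```bash
python3 - <<'E'
from m import *
for n in ("scene","side","wrist1"):
    f=np.load(n+".npz");W=f["W"];p=f["p"]
    hsv=cv2.cvtColor(p,cv2.COLOR_RGB2HSV).astype(int)
    x,y,z=[np.nan_to_num(W[...,i],nan=9) for i in range(3)]
    for nm,cx,cy in (("red",.50,-.28),("blue",.37,-.19)):
        s=(np.hypot(x-cx,y-cy)<.06)&(z>.02)&(z<.16)
        h,S=hsv[...,0],hsv[...,1]; r=s&(S>110)&((h<8)|(h>170)); b=s&(S>90)&(h>95)&(h<130)
        print(n,nm,s.sum(),"red",r.sum(),W[r].mean(0).round(3) if r.any() else "", "blue",b.sum(),W[b].mean(0).round(3) if b.any() else "")
        t=s&(z>.125)
        if t.any(): print("   top",t.sum(),cv2.minEnclosingCircle(np.ascontiguousarray(W[t][:,:2],dtype=np.float32)),W[t][:,:3].max(0).round(3))
        bd=s&(z>.03)&(z<.1)
        if bd.any(): print("   body",bd.sum(),np.round(np.hstack(rect(W[bd])),3))
f=np.load("side.npz")["p"]; a=cv2.resize(f[140:220,310:400],(720,600),interpolation=cv2.INTER_CUBIC)
save(cv2.resize(a,(675,562)),"crop2.png")
E
```

```text
scene red 456 red 0  blue 0 
   top 81 ((0.507677435874939, -0.28149884939193726), 0.0273560993373394) [ 0.531 -0.256  0.141]
   body 244 [ 0.508 -0.252  0.065  0.018  1.443]
scene blue 48 red 0  blue 0 
   body 16 [ 4.0500e-01 -1.6300e-01  4.0000e-03  1.9000e-02  7.0796e+01]
side red 661 red 0  blue 0 
   top 73 ((0.5092438459396362, -0.2770093083381653), 0.02485583908855915) [ 0.531 -0.253  0.139]
   body 413 [ 0.499 -0.263  0.084  0.046 38.841]
side blue 961 red 0  blue 0 
   top 159 ((0.3806723654270172, -0.1840113252401352), 0.023416701704263687) [ 0.402 -0.161  0.154]
   body 527 [ 0.371 -0.169  0.085  0.046 27.571]
wrist1 red 2968 red 0  blue 0 
   top 1421 ((0.5125666260719299, -0.2809746563434601), 0.023115547373890877) [ 0.535 -0.259  0.138]
   body 756 [ 5.1300e-01 -2.8100e-01  6.4000e-02  6.5000e-02  8.5906e+01]
wrist1 blue 3345 red 0  blue 0 
   top 1387 ((0.38206949830055237, -0.1904928982257843), 0.023723788559436798) [ 0.405 -0.167  0.153]
   body 647 [ 0.394 -0.21   0.083  0.039 30.75 ]
```

View pics/crop2.png

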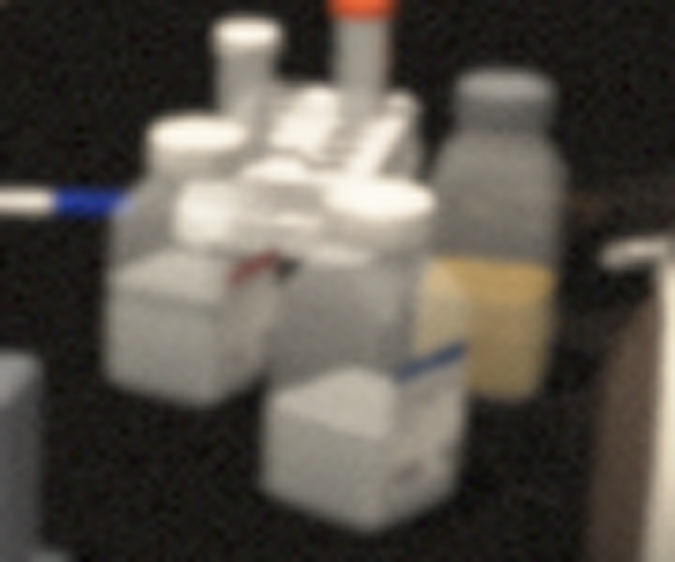

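The crop shows the red label on the short left-hand bottle, at (255,268), on its face towards −x. The bottle yaw is therefore about −4°. The taller right-hand bottle carries the blue label, at (430,362). I'll go over the red bottle.

>>> {"api": "play_rows", "payload": {"motion": [[1,[0,-0.003,-0.035],0],[1,[0.02,-0.003,-0.04],0],[1,[0.04,-0.003,-0.04],0],[1,[0.04,-0.003,-0.036],0],[1,[0.02,-0.0035,0],0]]}}

```text
clock: 1.6
tcp_pos: [0.5085, -0.2851, 0.2687]
ee_rot: [[-0.003, 0.321, -0.947], [0.012, -0.947, -0.321], [-1.0, -0.012, -0.001]]
wrist_force: [0.0, 0.3, 0.2]
opening: 0.998
```

```bash
python3 - <<'E'
from m import *
p,W,c=cam("wrist"); save(p,"wrist2.png"); o=get_obs(); print(o["tcp_pos"].round(4),o["ee_rot"].round(3).tolist(),o["joint_positions"].round(3))
x,y,z=[np.nan_to_num(W[...,i],nan=9) for i in range(3)]
s=(np.hypot(x-.51,y+.28)<.06)
t=s&(z>.128)&(z<.15); 
if t.sum()>5: print(t.sum(),cv2.minEnclosingCircle(np.ascontiguousarray(W[t][:,:2],dtype=np.float32)),W[t].mean(0))
b=s&(z<.105)&(z>.03); 
if b.sum()>5: print(b.sum(),np.round(np.hstack(rect(W[b])),3))
near=(z<.012)&(z>.003)&(x<.7)&(x>.3)&(abs(y)<.25)
m=near&(p.min(-1)>200); print("ring px",m.sum())
E
```

```text
[ 0.5067 -0.285   0.2665] [[-0.006, 0.321, -0.947], [0.013, -0.947, -0.321], [-1.0, -0.015, 0.002]] [-0.516  0.195  0.366  1.754  0.009  2.298]
1837 ((0.5127544403076172, -0.2812215983867645), 0.022878196090459824) [ 0.51400221 -0.28090074  0.13496416]
1538 [ 5.1300e-01 -2.8100e-01  6.4000e-02  6.4000e-02  8.5939e+01]
ring px 234
```

>>> {"api": "play_rows", "payload": {"motion": [[1,[0.03,0,-0.007],0],[1,[0.04,0,0],0],[1,[0.04,0,0],0],[1,[0.03,0,0],0],[1,[0.01,0,0],0]]}}

```text
clock: 2.15
tcp_pos: [0.5096, -0.2866, 0.1148]
ee_rot: [[-0.005, 0.316, -0.949], [0.011, -0.949, -0.316], [-1.0, -0.012, 0.001]]
wrist_force: [0.3, 1.2, -0.3]
opening: 0.999
```

>>> {"api": "play_rows", "payload": {"motion": [[1,[0,-0.0045,-0.005],0],[1,[0,0,0],0],[-1,[0,0,0],0],[-1,[0,0,0],0],[-1,[0,0,0],0]], "newtons": 60}}

```text
clock: 2.65
tcp_pos: [0.514, -0.2832, 0.1211]
ee_rot: [[0.0, 0.313, -0.95], [0.008, -0.95, -0.313], [-1.0, -0.007, -0.003]]
wrist_force: [-4.0, 4.4, 15.8]
opening: 0.52
```

>>> {"api": "play_rows", "payload": {"motion": [[-1,[0,0,0],0],[-1,[0,0,0],0],[-1,[0,0,0],0]]}}

```text
clock: 2.95
tcp_pos: [0.514, -0.2832, 0.1213]
ee_rot: [[0.0, 0.314, -0.95], [0.008, -0.95, -0.314], [-1.0, -0.007, -0.003]]
wrist_force: [0.5, -0.4, -1.9]
opening: 0.515
```

>>> {"api": "play_rows", "payload": {"motion": [[-1,[-0.015,0,0],0],[-1,[-0.03,0,0],0],[-1,[-0.04,0,0],0],[-1,[-0.04,0,0],0],[-1,[-0.04,0,0],0]], "newtons": 80}}

```text
clock: 3.45
tcp_pos: [0.5112, -0.2829, 0.2873]
ee_rot: [[-0.011, 0.314, -0.949], [0.014, -0.949, -0.314], [-1.0, -0.017, 0.006]]
wrist_force: [0.1, 0.1, -4.7]
opening: 0.505
```

```bash
python3 - <<'E'
from m import *
o=get_obs(); print(o["tcp_pos"].round(4),o["joint_positions"].round(3),o["opening"],o["wrist_force"])
# ring fit from scene & wrist
for n in ("scene","side"):
    f=np.load(n+".npz");W=f["W"];p=f["p"].astype(int)
    d=np.hypot(W[...,0]-.467,W[...,1]-.0995); s=(d<.055)&(abs(W[...,2]-.006)<.015); mn=p.min(-1)
    th=np.percentile(mn[s],[5,50,95]); m=s&(mn>(.5*th[1]+.5*th[2])); print(n,th,m.sum())
    e=cv2.fitEllipse(np.ascontiguousarray(W[m][:,:2]*1000,dtype=np.float32)) if m.sum()>20 else None
    print(e, cv2.minEnclosingCircle(np.ascontiguousarray(W[m][:,:2]*1000,dtype=np.float32)))
E
```

```text
[ 0.5112 -0.2829  0.2873] [-0.509  0.222  0.438  1.804  0.007  2.314] 0.5054490191896446 [ 0.14608575  0.06458832 -4.65958189]
scene [ 80.9 180.5 225. ] 129
((467.5099182128906, 95.6751480102539), (86.33030700683594, 89.02916717529297), 31.75371551513672) ((468.23626708984375, 95.6756591796875), 50.08476257324219)
side [ 65.5 165.5 204. ] 143
((468.3951416015625, 95.68486785888672), (87.22779083251953, 89.36885070800781), 7.216060161590576) ((468.439697265625, 95.80130004882812), 48.64314651489258)
```

>>> {"api": "play_rows", "payload": {"motion": [[-1,[-0.01,-0.025,-0.005],0],[-1,[-0.01,-0.04,-0.009],0],[-1,[0,-0.045,-0.009],0],[-1,[0,-0.045,-0.009],0],[-1,[0,-0.045,-0.009],0]]}}

```text
clock: 3.95
tcp_pos: [0.488, -0.0799, 0.3205]
ee_rot: [[-0.0, 0.306, -0.952], [0.008, -0.952, -0.306], [-1.0, -0.008, -0.002]]
wrist_force: [0.8, 0.9, -4.0]
opening: 0.51
```

>>> {"api": "play_rows", "payload": {"motion": [[-1,[0,-0.045,-0.009],0],[-1,[0,-0.045,-0.009],0],[-1,[0,-0.045,-0.009],0],[-1,[0,-0.025,-0.007],0],[-1,[0,-0.01,-0.003],0]]}}

```text
clock: 4.45
tcp_pos: [0.467, 0.1033, 0.3276]
ee_rot: [[0.004, 0.309, -0.951], [0.01, -0.951, -0.309], [-1.0, -0.008, -0.007]]
wrist_force: [0.9, -0.5, -4.5]
opening: 0.508
```

>>> {"api": "play_rows", "payload": {"motion": [[-1,[0.02,0.004,0.001],-0.08],[-1,[0.035,0.003,0],-0.08],[-1,[0.04,0,0],-0.08],[-1,[0.035,0,0],-0.08],[-1,[0.02,0,0],0]]}}

```text
clock: 4.95
tcp_pos: [0.4709, 0.0983, 0.1796]
ee_rot: [[0.014, 0.605, -0.796], [0.011, -0.796, -0.605], [-1.0, -0.0, -0.017]]
wrist_force: [-0.4, 0.6, -3.9]
opening: 0.51
```

```bash
cat > chk.py <<'E'
from m import *
import sys
tag=sys.argv[1]; o=get_obs(); R=o["ee_rot"]; t=o["tcp_pos"]
print("tcp",t.round(4),"x",R[:,0].round(3),"phi",np.degrees(np.arctan2(R[1,1],R[0,1])).round(1),"q",o["joint_positions"].round(2))
zb=t[2]-.121
for n in ("scene","side"):
    p,W,c=cam(n); np.savez(n+tag+".npz",p=p,W=W)
    d=np.hypot(W[...,0]-t[0],W[...,1]-t[1]); z=W[...,2]
    s=(d<.06)&(z>zb+.01)&(z<zb+.09)
    q=W[s]; print(n,s.sum(),np.round(np.hstack(rect(q)),3),"zmin",np.nanpercentile(z[(d<.05)&(z>.012)],2).round(3))
    # dominant vertical face directions via normals
    gx=np.roll(W,-3,1)-np.roll(W,3,1); gy=np.roll(W,-3,0)-np.roll(W,3,0); nv=np.cross(gy,gx)
    e=cv2.erode(s.astype(np.uint8),np.ones((7,7)))>0; nv=nv[e]; nv/=np.linalg.norm(nv,axis=1)[:,None]
    a=np.degrees(np.arctan2(nv[:,1],nv[:,0])); a=np.round(a[abs(nv[:,2])<.3]); 
    # yaw mod 90 by circular mean
    zz=np.exp(4j*np.radians(a)); print("  yaw mod90",np.degrees(np.angle(zz.mean())/4).round(1),"conc",abs(zz.mean()).round(2),len(a))
    r,cc=np.where(s); 
    save(cv2.resize(p[r.min()-40:r.max()+30,cc.min()-40:cc.max()+40],None,fx=4,fy=4,interpolation=cv2.INTER_CUBIC),n+tag+".png")
E
python3 chk.py A
```

```text
tcp [0.4709 0.0983 0.1796] x [ 0.014  0.011 -1.   ] phi -52.7 q [ 0.2  -0.11 -0.12  1.55  0.01  2.69]
scene 817 [4.5100e-01 1.1000e-01 8.3000e-02 4.7000e-02 5.7484e+01] zmin 0.072
  yaw mod90 14.6 conc 0.68 318
side 765 [4.5200e-01 1.1400e-01 8.1000e-02 4.2000e-02 5.4635e+01] zmin 0.071
  yaw mod90 14.6 conc 0.6 370
```

>>> {"api": "play_rows", "payload": {"motion": [[-1,[0.018,-0.002,0.003],0],[-1,[0,0,0],0],[-1,[0,0,0],0],[-1,[0,0,0],0],[-1,[0,0,0],0]]}}

```text
clock: 5.55
tcp_pos: [0.4697, 0.0973, 0.1692]
ee_rot: [[0.019, 0.601, -0.799], [0.012, -0.8, -0.6], [-1.0, 0.002, -0.022]]
wrist_force: [-0.2, 0.2, -4.0]
opening: 0.513
```

```bash
python3 chk.py B
```

```text
tcp [0.4697 0.0973 0.1692] x [ 0.019  0.012 -1.   ] phi -53.1 q [ 0.2  -0.12 -0.15  1.52  0.01  2.7 ]
scene 800 [4.4900e-01 1.1000e-01 8.3000e-02 4.8000e-02 5.7707e+01] zmin 0.062
  yaw mod90 13.9 conc 0.61 359
side 758 [4.5100e-01 1.1300e-01 8.4000e-02 4.4000e-02 5.3175e+01] zmin 0.062
  yaw mod90 14.0 conc 0.66 408
```

View pics/sceneB.png

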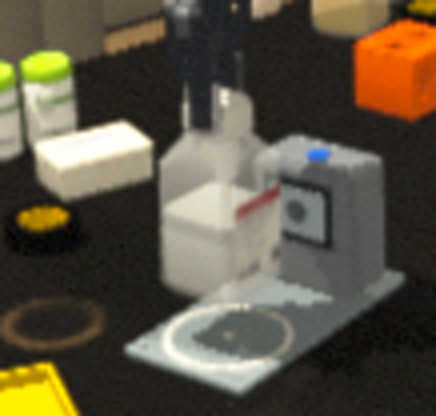

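The crop shows the label on the face at (258,230), turned to −x. That puts the side to the right of the label towards the window at (305,212), as wanted. The bottle hangs clear of the plate. I'll lower a little more and hold.

>>> {"api": "play_rows", "payload": {"motion": [[-1,[0.02,0,0.002],0],[-1,[0,0,0],0],[-1,[0,0,0],0],[-1,[0,0,0],0],[-1,[0,0,0],0]]}}

```text
clock: 6.15
tcp_pos: [0.4693, 0.0967, 0.1515]
ee_rot: [[0.022, 0.601, -0.799], [0.012, -0.799, -0.601], [-1.0, 0.003, -0.025]]
wrist_force: [-0.3, 0.9, -3.1]
opening: 0.51
```

>>> {"api": "play_rows", "payload": {"motion": [[-1,[0,0,0],0],[-1,[0,0,0],0],[-1,[0,0,0],0],[-1,[0,0,0],0],[-1,[0,0,0],0]]}}

```text
clock: 6.65
tcp_pos: [0.4698, 0.0968, 0.1527]
ee_rot: [[0.023, 0.601, -0.799], [0.012, -0.799, -0.601], [-1.0, 0.004, -0.026]]
wrist_force: [-0.1, 0.2, -4.1]
opening: 0.511
```

>>> {"api": "play_rows", "payload": {"motion": [[-1,[0,0,0],0],[-1,[0,0,0],0]]}}

```text
clock: 6.85
tcp_pos: [0.4698, 0.0968, 0.1527]
ee_rot: [[0.023, 0.601, -0.799], [0.012, -0.799, -0.601], [-1.0, 0.004, -0.026]]
wrist_force: [-0.7, 0.5, -4.2]
opening: 0.507
```

```bash
python3 chk.py C; python3 - <<'E'
import numpy as np
from m import *
for n in ("scene","sceneA","sceneB","sceneC"):
    f=np.load(n+".npz"); W=f["W"]; s=(abs(W[...,2]-.108)<.012)&(np.hypot(W[...,0]-.495,W[...,1]+.008)<.06)
    p=f["p"][s].astype(int); k=(p.max(1)-p.min(1)).argmax(); print(n,p[k])
E
```

```text
tcp [0.4698 0.0968 0.1527] x [ 0.023  0.012 -1.   ] phi -53.1 q [ 0.2  -0.12 -0.18  1.49  0.01  2.7 ]
scene 789 [4.5000e-01 1.0900e-01 8.3000e-02 5.1000e-02 5.7306e+01] zmin 0.046
  yaw mod90 15.3 conc 0.63 391
side 746 [4.5200e-01 1.1300e-01 8.4000e-02 4.4000e-02 5.2974e+01] zmin 0.046
  yaw mod90 12.9 conc 0.67 317
scene [ 47 114 222]
sceneA [ 48 123 232]
sceneB [ 52 126 234]
sceneC [ 49 124 233]
```

>>> {"api": "play_rows", "payload": {"motion": [[-1,[0,0,0],-0.08],[-1,[0,0,0],-0.13],[-1,[0,0,0],-0.14],[-1,[0,0,0],-0.14],[-1,[0,0,0],-0.14]]}}

```text
clock: 7.45
tcp_pos: [0.4697, 0.0968, 0.1525]
ee_rot: [[0.023, 0.962, -0.271], [0.012, -0.272, -0.962], [-1.0, 0.019, -0.018]]
wrist_force: [0.6, -0.7, -5.2]
opening: 0.511
```

>>> {"api": "play_rows", "payload": {"motion": [[-1,[0,0,0],-0.14],[-1,[0,0,0],-0.14],[-1,[0,0,0],-0.14],[-1,[0,0,0],-0.14],[-1,[0,0,0],-0.14]]}}

```text
clock: 7.95
tcp_pos: [0.4696, 0.0968, 0.1524]
ee_rot: [[0.023, 0.898, 0.439], [0.012, 0.439, -0.898], [-1.0, 0.026, -0.001]]
wrist_force: [0.2, 0.6, -4.1]
opening: 0.506
```

>>> {"api": "play_rows", "payload": {"motion": [[-1,[0,0,0],-0.12],[-1,[0,0,0],-0.08],[-1,[0,0,0],0],[-1,[0,0,0],0]]}}

```text
clock: 8.35
tcp_pos: [0.4696, 0.0968, 0.1523]
ee_rot: [[0.023, 0.787, 0.617], [0.012, 0.617, -0.787], [-1.0, 0.025, 0.004]]
wrist_force: [0.3, -0.8, -4.0]
opening: 0.508
```

```bash
python3 chk.py D
```

```text
tcp [0.4696 0.0968 0.1523] x [ 0.023  0.012 -1.   ] phi 38.1 q [ 0.2  -0.12 -0.18  1.49  0.01  1.1 ]
scene 772 [4.5200e-01 1.0700e-01 8.2000e-02 4.6000e-02 5.9423e+01] zmin 0.046
  yaw mod90 15.6 conc 0.65 310
side 714 [4.5400e-01 1.1300e-01 7.9000e-02 4.3000e-02 5.4571e+01] zmin 0.047
  yaw mod90 15.7 conc 0.66 373
```

>>> {"api": "play_rows", "payload": {"motion": [[-1,[0,0,0],0.012],[-1,[0,0,0],0],[-1,[0,0,0],0],[-1,[0,0,0],0],[-1,[0,0,0],0]]}}

```text
clock: 8.95
tcp_pos: [0.4696, 0.0968, 0.1523]
ee_rot: [[0.022, 0.796, 0.604], [0.012, 0.604, -0.797], [-1.0, 0.025, 0.004]]
wrist_force: [0.2, 0.3, -4.8]
opening: 0.506
```

>>> {"api": "play_rows", "payload": {"motion": [[-1,[0,0,0],0],[-1,[0,0,0],0],[-1,[0,0,0],0],[-1,[0,0,0],0],[-1,[0,0,0],0]]}}

```text
clock: 9.45
tcp_pos: [0.4696, 0.0968, 0.1523]
ee_rot: [[0.022, 0.796, 0.604], [0.012, 0.604, -0.797], [-1.0, 0.025, 0.004]]
wrist_force: [-0.2, 0.0, -5.0]
opening: 0.51
```

>>> {"api": "play_rows", "payload": {"motion": [[-1,[0,0,0],0],[-1,[0,0,0],0]]}}

```text
clock: 9.65
tcp_pos: [0.4696, 0.0968, 0.1524]
ee_rot: [[0.023, 0.796, 0.604], [0.012, 0.604, -0.797], [-1.0, 0.025, 0.004]]
wrist_force: [0.1, 0.3, -4.2]
opening: 0.506
```

>>> {"api": "play_rows", "payload": {"motion": [[-1,[0,0,0],-0.08],[-1,[0,0,0],-0.13],[-1,[0,0,0],-0.14],[-1,[0,0,0],-0.14],[-1,[0,0,0],-0.14]]}}

```text
clock: 10.15
tcp_pos: [0.4696, 0.0968, 0.1523]
ee_rot: [[0.022, 0.267, 0.963], [0.012, 0.963, -0.267], [-1.0, 0.018, 0.018]]
wrist_force: [-0.9, 0.1, -3.9]
opening: 0.509
```

>>> {"api": "play_rows", "payload": {"motion": [[-1,[0,0,0],-0.14],[-1,[0,0,0],-0.14],[-1,[0,0,0],-0.14],[-1,[0,0,0],-0.14],[-1,[0,0,0],-0.14]]}}

```text
clock: 10.65
tcp_pos: [0.4696, 0.0967, 0.1523]
ee_rot: [[0.022, -0.443, 0.896], [0.012, 0.896, 0.443], [-1.0, 0.001, 0.026]]
wrist_force: [0.7, 0.7, -4.6]
opening: 0.51
```

>>> {"api": "play_rows", "payload": {"motion": [[-1,[0,0,0],-0.12],[-1,[0,0,0],-0.06],[-1,[0,0,0],0],[-1,[0,0,0],0]]}}

```text
clock: 11.05
tcp_pos: [0.4695, 0.0967, 0.1523]
ee_rot: [[0.022, -0.605, 0.796], [0.012, 0.796, 0.605], [-1.0, -0.004, 0.025]]
wrist_force: [-0.1, -0.2, -4.9]
opening: 0.509
```

```bash
python3 chk.py E
```

```text
tcp [0.4695 0.0967 0.1523] x [ 0.022  0.012 -1.   ] phi 127.2 q [ 0.2  -0.12 -0.18  1.49  0.01 -0.45]
scene 780 [ 0.458  0.111  0.083  0.053 52.976] zmin 0.045
  yaw mod90 16.4 conc 0.67 271
side 730 [4.5900e-01 1.1500e-01 8.1000e-02 4.5000e-02 4.6486e+01] zmin 0.045
  yaw mod90 14.3 conc 0.58 285
```

View pics/sideE.png

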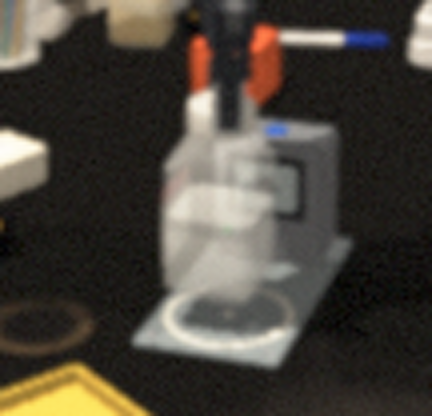

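The crop shows the label at the left edge (175,190), turned away from the window, so the side to its left faces the reader. The bottle hangs over the ring at (230,315), clear of it. I'll hold, then go to the tray.

>>> {"api": "play_rows", "payload": {"motion": [[-1,[0,0,0],0],[-1,[0,0,0],0],[-1,[0,0,0],0],[-1,[0,0,0],0],[-1,[0,0,0],0]]}}

```text
clock: 11.65
tcp_pos: [0.4695, 0.0967, 0.1523]
ee_rot: [[0.022, -0.603, 0.798], [0.012, 0.798, 0.603], [-1.0, -0.004, 0.025]]
wrist_force: [0.3, 0.3, -3.4]
opening: 0.509
```

>>> {"api": "play_rows", "payload": {"motion": [[-1,[0,0,0],0],[-1,[0,0,0],0],[-1,[0,0,0],0],[-1,[0,0,0],0],[-1,[0,0,0],0]]}}

```text
clock: 12.15
tcp_pos: [0.4695, 0.0967, 0.1523]
ee_rot: [[0.022, -0.603, 0.798], [0.012, 0.798, 0.603], [-1.0, -0.004, 0.025]]
wrist_force: [-0.9, -0.8, -5.1]
opening: 0.512
```

>>> {"api": "play_rows", "payload": {"motion": [[-1,[0,0,0],0],[-1,[-0.02,0,0],0],[-1,[-0.03,0,0],0],[-1,[-0.01,0.02,0.015],0],[-1,[0,0.03,0.022],0]]}}

```text
clock: 12.65
tcp_pos: [0.4673, 0.1565, 0.2147]
ee_rot: [[0.021, -0.598, 0.801], [0.011, 0.801, 0.598], [-1.0, -0.004, 0.024]]
wrist_force: [1.7, 0.2, -4.3]
opening: 0.503
```

>>> {"api": "play_rows", "payload": {"motion": [[-1,[0,0.034,0.024],0],[-1,[0,0.034,0.025],0],[-1,[0,0.03,0.022],0],[-1,[0,0.015,0.01],0],[-1,[0,0,0],0]]}}

```text
clock: 13.15
tcp_pos: [0.4642, 0.3045, 0.2169]
ee_rot: [[0.023, -0.6, 0.8], [0.013, 0.8, 0.6], [-1.0, -0.004, 0.026]]
wrist_force: [-0.7, -0.5, -4.9]
opening: 0.508
```

```bash
python3 chk.py F
```

```text
tcp [0.4642 0.3045 0.2169] x [ 0.023  0.013 -1.   ] phi 126.9 q [ 0.58  0.07  0.13  1.6  -0.   -0.06]
scene 989 [4.5000e-01 3.1800e-01 8.2000e-02 5.0000e-02 5.6062e+01] zmin 0.11
  yaw mod90 14.1 conc 0.67 395
side 1166 [4.5300e-01 3.2000e-01 8.2000e-02 4.5000e-02 5.0436e+01] zmin 0.11
  yaw mod90 13.0 conc 0.67 474
```

>>> {"api": "play_rows", "payload": {"motion": [[-1,[0.01,-0.004,-0.006],0],[-1,[0.025,0,0],0],[-1,[0.03,0,0],0],[-1,[0.018,0,0],0],[-1,[0,0,0],0]]}}

```text
clock: 13.75
tcp_pos: [0.4652, 0.291, 0.1329]
ee_rot: [[0.026, -0.594, 0.804], [0.012, 0.804, 0.594], [-1.0, -0.006, 0.028]]
wrist_force: [-0.5, -0.3, -4.2]
opening: 0.508
```

>>> {"api": "play_rows", "payload": {"motion": [[-1,[0,0.005,0.004],0],[-1,[0.005,0,0],0],[-1,[0.003,0,0],0],[-1,[0,0,0],0]]}}

```text
clock: 14.15
tcp_pos: [0.4672, 0.297, 0.1282]
ee_rot: [[0.03, -0.592, 0.805], [0.014, 0.806, 0.592], [-0.999, -0.006, 0.032]]
wrist_force: [-0.2, -0.4, -3.9]
opening: 0.51
```

>>> {"api": "play_rows", "payload": {"motion": [[-1,[0.004,0,0],0],[-1,[0.003,0,0],0],[-1,[0,0,0],0]]}}

```text
clock: 14.45
tcp_pos: [0.4703, 0.299, 0.1263]
ee_rot: [[0.039, -0.592, 0.805], [0.02, 0.806, 0.592], [-0.999, -0.007, 0.043]]
wrist_force: [0.2, 0.2, -4.7]
opening: 0.507
```

```bash
python3 chk.py G
```

```text
tcp [0.4703 0.299  0.1263] x [ 0.039  0.02  -0.999] phi 126.3 q [ 0.57  0.05 -0.07  1.41 -0.   -0.07]
scene 897 [4.5600e-01 3.1300e-01 8.3000e-02 4.7000e-02 5.8856e+01] zmin 0.022
  yaw mod90 14.3 conc 0.69 461
side 1022 [4.5300e-01 3.0400e-01 1.0800e-01 5.0000e-02 5.5844e+01] zmin 0.022
  yaw mod90 13.9 conc 0.74 546
```

View pics/sceneG.png

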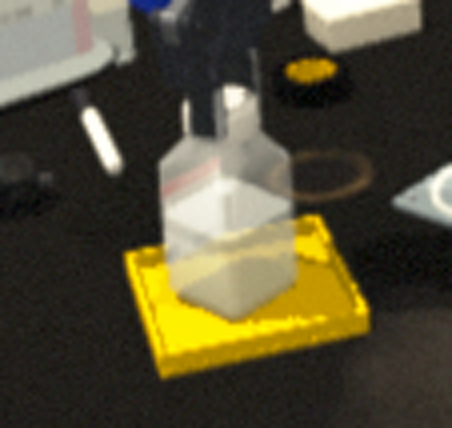

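The crop shows the bottle upright inside the tray, its lower corner at (235,315), clear of the walls. The force still shows it hanging, so I'll lower on until contact.

>>> {"api": "play_rows", "payload": {"motion": [[-1,[0.008,0,-0.004],0]]}}

```text
clock: 14.65
tcp_pos: [0.4717, 0.2997, 0.125]
ee_rot: [[0.051, -0.592, 0.804], [0.028, 0.806, 0.592], [-0.998, -0.008, 0.058]]
wrist_force: [7.1, 3.3, 70.4]
opening: 0.51
```

>>> {"api": "play_rows", "payload": {"motion": [[-1,[-0.002,0,0],0],[-1,[0,0,0],0]]}}

```text
clock: 14.85
tcp_pos: [0.4729, 0.3005, 0.13]
ee_rot: [[0.057, -0.592, 0.804], [0.032, 0.806, 0.591], [-0.998, -0.008, 0.064]]
wrist_force: [-0.8, -0.7, -4.9]
opening: 0.511
```

>>> {"api": "play_rows", "payload": {"motion": [[-1,[-0.01,0,0],0],[-1,[-0.01,0,0],0],[-1,[-0.01,0,0],0],[-1,[-0.01,0,0],0],[-1,[0,0,0],0]]}}

```text
clock: 15.35
tcp_pos: [0.469, 0.2982, 0.1703]
ee_rot: [[0.051, -0.592, 0.804], [0.028, 0.806, 0.592], [-0.998, -0.008, 0.057]]
wrist_force: [0.3, -0.0, -4.3]
opening: 0.509
```

>>> {"api": "play_rows", "payload": {"motion": [[-1,[-0.008,0,0],0],[-1,[-0.008,0,0],0],[-1,[-0.008,0,0],0],[-1,[-0.008,0,0],0],[-1,[-0.008,0,0],0]]}}

```text
clock: 15.85
tcp_pos: [0.4663, 0.2967, 0.2121]
ee_rot: [[0.049, -0.592, 0.804], [0.027, 0.806, 0.592], [-0.998, -0.008, 0.055]]
wrist_force: [0.3, 0.1, -4.6]
opening: 0.51
```

>>> {"api": "play_rows", "payload": {"motion": [[-1,[-0.008,0,0],0],[-1,[-0.008,0,0],0],[-1,[-0.008,0,0],0],[-1,[-0.008,0,0],0],[-1,[-0.008,0,0],0]]}}

```text
clock: 16.35
tcp_pos: [0.4642, 0.2956, 0.256]
ee_rot: [[0.049, -0.592, 0.804], [0.027, 0.806, 0.592], [-0.998, -0.008, 0.056]]
wrist_force: [0.1, -0.4, -4.1]
opening: 0.508
```

>>> {"api": "play_rows", "payload": {"motion": [[-1,[0,0,0],0],[-1,[-0.03,0,0],0],[-1,[0,0,0],0],[-1,[-0.03,0,0],0],[-1,[0,0,0],0]]}}

```text
clock: 16.85
tcp_pos: [0.461, 0.2938, 0.3159]
ee_rot: [[0.047, -0.592, 0.804], [0.025, 0.806, 0.592], [-0.999, -0.007, 0.053]]
wrist_force: [-0.5, -0.4, -3.6]
opening: 0.506
```

>>> {"api": "play_rows", "payload": {"motion": [[-1,[0.03,0.004,-0.01],0],[-1,[0.045,0,0],0],[-1,[0.045,0,0],0],[-1,[0.035,0,0],0],[-1,[0.01,0,0],0]]}}

```text
clock: 17.35
tcp_pos: [0.4581, 0.2953, 0.1399]
ee_rot: [[0.047, -0.592, 0.804], [0.026, 0.806, 0.592], [-0.999, -0.007, 0.053]]
wrist_force: [-0.1, -0.5, -4.2]
opening: 0.511
```

>>> {"api": "play_rows", "payload": {"motion": [[-1,[0,0,0],0]]}}

```text
clock: 17.45
tcp_pos: [0.4571, 0.2947, 0.1377]
ee_rot: [[0.044, -0.592, 0.804], [0.024, 0.806, 0.592], [-0.999, -0.007, 0.05]]
wrist_force: [-0.1, 0.1, -3.2]
opening: 0.511
```

>>> {"api": "play_rows", "payload": {"motion": [[-1,[0.006,0,0],0],[-1,[0,0,0],0]]}}

```text
clock: 17.65
tcp_pos: [0.4581, 0.2952, 0.1332]
ee_rot: [[0.046, -0.592, 0.804], [0.025, 0.806, 0.592], [-0.999, -0.007, 0.052]]
wrist_force: [-0.4, 0.1, -4.9]
opening: 0.511
```

>>> {"api": "play_rows", "payload": {"motion": [[-1,[0.003,0,0],0],[-1,[0,0,0],0]]}}

```text
clock: 17.85
tcp_pos: [0.4594, 0.296, 0.1327]
ee_rot: [[0.05, -0.592, 0.804], [0.027, 0.806, 0.592], [-0.998, -0.008, 0.056]]
wrist_force: [-0.7, -0.2, -4.2]
opening: 0.508
```

>>> {"api": "play_rows", "payload": {"motion": [[-1,[0.005,0,0],0]]}}

```text
clock: 17.95
tcp_pos: [0.4604, 0.2967, 0.1292]
ee_rot: [[0.052, -0.592, 0.804], [0.029, 0.806, 0.592], [-0.998, -0.008, 0.059]]
wrist_force: [0.2, 1.1, -4.1]
opening: 0.511
```

>>> {"api": "play_rows", "payload": {"motion": [[-1,[0,0,0],0]]}}

```text
clock: 18.05
tcp_pos: [0.4604, 0.2966, 0.1289]
ee_rot: [[0.052, -0.592, 0.804], [0.028, 0.806, 0.592], [-0.998, -0.008, 0.058]]
wrist_force: [0.6, -0.8, -5.4]
opening: 0.516
```

>>> {"api": "play_rows", "payload": {"motion": [[0.3,[0,0,0],0],[0.6,[0,0,0],0],[1,[0,0,0],0],[1,[0,0,0],0],[1,[0,0,0],0]]}}

```text
clock: 18.55
tcp_pos: [0.4616, 0.2974, 0.1316]
ee_rot: [[0.056, -0.592, 0.804], [0.031, 0.806, 0.592], [-0.998, -0.008, 0.063]]
wrist_force: [-0.4, -0.6, -0.2]
opening: 1.0
```

>>> {"api": "play_rows", "payload": {"motion": [[1,[0,0,0],0],[1,[0,0,0],0],[1,[-0.01,0,0],0],[1,[-0.02,0,0],0],[1,[-0.02,0,0],0]]}}

```text
clock: 19.05
tcp_pos: [0.4576, 0.2951, 0.1814]
ee_rot: [[0.052, -0.592, 0.804], [0.029, 0.806, 0.592], [-0.998, -0.008, 0.059]]
wrist_force: [0.4, -0.2, 0.7]
opening: 1.002
```

>>> {"api": "play_rows", "payload": {"motion": [[1,[-0.04,0,0],0],[1,[-0.04,0,0],0],[1,[-0.03,0,0],0],[1,[0,0,0],0],[1,[0,0,0],0]]}}

```text
clock: 19.55
tcp_pos: [0.4511, 0.2915, 0.3013]
ee_rot: [[0.057, -0.592, 0.804], [0.032, 0.806, 0.592], [-0.998, -0.008, 0.065]]
wrist_force: [-0.4, -0.0, -1.4]
opening: 1.005
```

```bash
python3 - <<'E'
from m import *
o=get_obs(); print(o["tcp_pos"].round(3),o["opening"],o["clock"],o["dq"].round(3))
ims=[]
for n in ("scene","side"):
    p,W,c=cam(n); x,y,z=[np.nan_to_num(W[...,i],nan=9) for i in range(3)]
    s=(np.hypot(x-.465,y-.298)<.055)&(z>.025)&(z<.16)
    t=s&(z>.125); print(n,"cap",cv2.minEnclosingCircle(np.ascontiguousarray(W[t][:,:2],dtype=np.float32)),np.percentile(z[s],99.5))
    for a,b in ((.03,.05),(.06,.085)): q=W[s&(z>a)&(z<b)]; print("  ",np.round(np.hstack(rect(q)),3))
    s2=(np.hypot(x-.38,y+.19)<.06)&(z>.13)&(z<.16); print("  blue cap",s2.sum(),np.nanmean(W[s2],axis=0) if s2.any() else "")
    r,cc=np.where(s); ims.append(cv2.resize(p[r.min()-35:r.min()+85,cc.mean().astype(int)-60:cc.mean().astype(int)+60],(390,390),interpolation=cv2.INTER_CUBIC))
save(np.hstack(ims),"final.png")
E
```

```text
[0.451 0.292 0.301] 1.0051966602212394 19.55 [ 0.002 -0.01   0.044  0.022 -0.001  0.001]
scene cap ((0.46646416187286377, 0.30137965083122253), 0.024822145700454712) 0.14309659699965377
   [4.4900e-01 3.1200e-01 8.1000e-02 4.3000e-02 5.9885e+01]
   [4.5000e-01 3.1100e-01 8.1000e-02 4.4000e-02 5.9245e+01]
  blue cap 180 [ 0.37183996 -0.18211389  0.14646339]
side cap ((0.4678226709365845, 0.30480194091796875), 0.023098571226000786) 0.14147852584782245
   [4.5500e-01 3.1700e-01 7.8000e-02 4.3000e-02 4.7692e+01]
   [4.5500e-01 3.1500e-01 8.1000e-02 4.6000e-02 4.9578e+01]
  blue cap 138 [ 0.37673878 -0.17718681  0.14521275]
```

View pics/final.png

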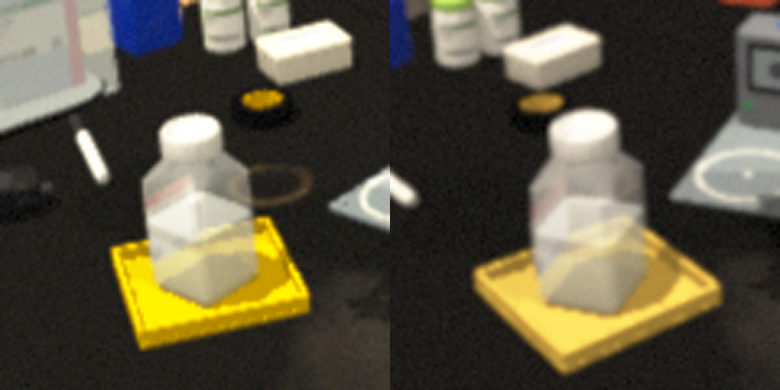

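The last picture shows the bottle upright on the tray floor in both views (base at (208,300) and (598,305)), inside the walls, with the gripper clear. Cap top is at 0.142 m, matching 0.141 expected.

```bash
python3 -c "
from workcell import finish_job; print(finish_job())"
```

```text
the job is handed in; nothing more can be done
None
```

The red-labelled bottle was shown to the reader and now stands released in the yellow tray; I handed the job in at about 19.7 s, with no verdict reported.

- **Reading:** I gripped the bottle by its cap and held it 25–40 mm above the plate, within about 4 mm of the ring's centre. It showed the side to the right of the label, then the label, then the side to its left. Each hold lasted a little over a second and was square to within about 2° by depth measurement.
- **Final checks:** The bottle is upright and near the middle of the tray. Its cap top is at about 0.142 m, where I expected 0.141 m. The gripper is open and clear above it, and the blue-labelled bottle is where it was.
- **What went less well:**
    - My first attempt to set the bottle down pressed it onto the tray floor with 70 N for a moment. That is under the 120 N wrist limit; I lifted and lowered it again.
    - The tool had crept to about 3° of tilt by the release, which I could not remove. The bottle dropped the last 1–2 mm and settled upright.
    - During the readings the tilt was about 1.5°.

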